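# Turn over the tags of the loaded incubator wells

## Robot

A 6-joint arm with a two-finger parallel gripper is mounted at the origin on a cart in front of the work surface, level with it; the furniture and walls round the work are solid. World frame = base frame: x ahead of the robot, y to its left, z up, the work surface at z = 0. Lengths are in m, angles in degrees, forces in N, time in s.
With the tool pointing down it reaches from about 0.35 to 0.875 m from the base axis. Payload 4.2 kg.
Tool frame: the origin (TCP) lies on the centre line of the jaws, within the pads' length; the fingertips stand 19 mm ahead of it and the grasp point (between the pads) is the TCP; z points along the fingers, y is the line along which they close (so a half turn about z gives the same grasp; the last joint's range is limited). The gripper opens to 87 mm and grips with 3 to 60 N. Pads are 19 mm wide; open, the fingers measure 117 mm over their backs; the gripper's body (75 mm by 190 mm) begins 51 mm behind the grasp point.
Start: joints at [14.817, 22.042, 0.453, 0, -68.411, -14.817], TCP at [0.625, 0, 0.242] pointing down, gripper open.
Joint ranges: [-179.83, 179.83], [-69.29, 118.12], [-61.27, 80.66], [-181.25, 117.63], [-171.15, -9.14], [-177.46, 177.46]. Speed limits (degrees/s): [159.86, 159.86, 180, 180, 180, 180].

## Interface

Orientations are given as a 3x3 rotation matrix whose columns are the frame's x, y, z axes.
In Python, from station import sense, capture, finish_job, search_frame, masks_of gives the robot as it stands.
- The arm moves only by the tool drive_tool, never from a script. Its argument "rows" is a list of rows, each a list of 7 numbers: the opening in per cent of the stroke, from 0 (shut) to 100 (fully open), then the shift along the world's x, y, z in mm, then the turn, a rotation vector about the world's x, y, z in rad. In form: [[fingers, dx, dy, dz, wx, wy, wz], ...]. A call has 1 to 5 rows; each row shifts and turns the commanded pose from where the row before left it; what a row does not reach is not made up. A row lasts 1/12 s, in which the tool goes at most 41.7 mm and 7.16 degrees, less where a joint would pass 70% of its speed; a pose out of reach is approached as far as the arm can. A call is refused whole if a number of a shift passes 41.7 or a number of a turn 0.125, either way. A call with a gripper value outside its range is refused whole. The fingers move at their own pace and stop on an object; the grip force is fixed at half the most. Time passes only in rows, so rows that do not move let the fingers close. It gives the time, the measured TCP pose, the force, the opening and the grip force at its end, in the units of the state.
- sense(): the state, without advancing time (a new reading comes with each control period).
- capture(name): name is "scene" or "side" or "wrist"; returns a dict with "frame" (480x640x3 uint8, red, green, blue), "z_map" (480x640 float32, m along the optical axis (not along the pixel's ray), 0 where there is no reading), "fx", "fy", "cx", "cy" (pixels), "R" (3x3) and "t" (3): a world point X has camera coordinates R X + t; the wrist camera has in their place "T_tool_cam" (4x4, takes a point from camera to tool coordinates, whose origin is the TCP and whose axes are the flange's). Camera axes: x right, y down, z forward; pixel columns grow to the right and rows downward; lengths in m; the calibration is good to about 2 mm. The wrist camera is an equidistant fisheye: a pixel r from the principal point sees the ray r / f radians off the axis. A picture is of the moment at which its call begins: read the wrist's pose just before it.
- finish_job(): hands the job in; it is judged then, once.
Trained networks look in a picture, given as the dict that the camera call returned (one of the last four; its "shot" number tells which), for a name from the list of things; names that differ only in an ending like _2 or _b are one class to them, and where a whole thing is asked for, a point or a joint stands for the part that bears it (a point fixed in the world has none). Each returns a list of dicts, best first, with "p" (0 to 1); they miss things now and then, are a little off and sometimes report something else, mostly with a low value. They report only what shows in the picture. A call takes as long as a camera call. They do not tell look-alikes from the thing itself.
- search_frame(label, picture): "xy" ([column, row] in pixels, amid what is visible of it).
- masks_of(label, picture): "region" (480x640 bool, what is visible of it) and "xy" ([column, row] in pixels, amid what is visible of it).
The state is a dict: "time_s": time; "joints": joint angles; "joint_velocities": joint speeds; "effort": joint torques, N m; "tcp_pos": TCP position; "ee_rot": TCP orientation; "wrist_force": force on the tool from outside, world axes, zero at the start; "moment": the same for the moment, N m; "gripper_width": opening from 0.0 (shut) to 1.0 (fully open); "gripper_force": force on a finger pad.
Only numpy, scipy, OpenCV 4.12 (cv2) and the standard library are available. Lean on these libraries where they do the work, as an engineer would, in place of code of your own. Each camera call takes 0.05 s, during which the arm holds its last target. There are 200 camera calls.

## Task

Two of the incubator's three wells hold vials, the third is closed with a blanking plug. With a fingertip, push the flip tag in front of each vial up and over its rod until it lies flat on the deck at the back of the rod, full disc showing (in use); leave the tag in front of the plug lying to the front. Push the tags gently, do not pinch them, and leave the vials, the plug and the things on the bench where they are.

Things in the scene. Friction and masses are not known exactly. Their poses are not given: they have to be found in the camera images.
- incubator: grey-white three-well dry-block incubator, fixed, front to the robot's left. Origin on the bench under the middle of its tag rod; x points to its back, y to its left (away from the robot). 194 mm long in y. Upright front wall at x -40 mm; flat deck 62 mm above the bench to x +73, well block 65 mm high to x +125, control box with a knob 88 mm high to x +172. 5 mm rod along y at x 0, 68 mm up
- tag_1 (a joint): tag 1 (farthest from the robot), rad. 0: lies flat in front of the rod, face with an open ring up; grows as the free end swings up and over; 1.57 upright; 3.14 flat behind the rod, face with a full disc up. Stops at 0 and 3.14. Stiff hinge (0.02 N m, so about 0.4 N at the free end): it stays at any angle where it is left
- tag_2 (a joint): tag 2 (the middle one), rad. 0: lies flat in front of the rod, face with an open ring up; grows as the free end swings up and over; 1.57 upright; 3.14 flat behind the rod, face with a full disc up. Stops at 0 and 3.14. Stiff hinge (0.02 N m, so about 0.4 N at the free end): it stays at any angle where it is left
- tag_3 (a joint): tag 3 (nearest the robot), rad. 0: lies flat in front of the rod, face with an open ring up; grows as the free end swings up and over; 1.57 upright; 3.14 flat behind the rod, face with a full disc up. Stops at 0 and 3.14. Stiff hinge (0.02 N m, so about 0.4 N at the free end): it stays at any angle where it is left
- rod_1 (a point): centre of tag 1's hinge on the rod axis, 68 mm above the bench; tags are 62 mm apart. A tag is a 3 mm plate centred on the axis, 46 mm wide to 46 mm from it, then a finger tab 24 mm wide that ends 72 mm from the axis in a 4.4 mm bead. Lying to the front it juts 32 mm past the front wall, with free space under it down to the bench
- rod_2 (a point): centre of tag 2's hinge on the rod axis, 68 mm above the bench; tags are 62 mm apart. A tag is a 3 mm plate centred on the axis, 46 mm wide to 46 mm from it, then a finger tab 24 mm wide that ends 72 mm from the axis in a 4.4 mm bead. Lying to the front it juts 32 mm past the front wall, with free space under it down to the bench
- rod_3 (a point): centre of tag 3's hinge on the rod axis, 68 mm above the bench; tags are 62 mm apart. A tag is a 3 mm plate centred on the axis, 46 mm wide to 46 mm from it, then a finger tab 24 mm wide that ends 72 mm from the axis in a 4.4 mm bead. Lying to the front it juts 32 mm past the front wall, with free space under it down to the bench
- tag_1_edge (a point): middle of the free end of tag 1's finger tab, 72 mm from the rod's axis; moves with the tag
- tag_2_edge (a point): middle of the free end of tag 2's finger tab, 72 mm from the rod's axis; moves with the tag
- tag_3_edge (a point): middle of the free end of tag 3's finger tab, 72 mm from the rod's axis; moves with the tag
- well_1 (a point): mouth of well 1, the one belonging to tag 1, 100 mm straight behind rod_1, 65 mm above the bench; 28.5 mm bore, 22 mm deep, with a vial or a plug standing in it
- well_2 (a point): mouth of well 2, the one belonging to tag 2, 100 mm straight behind rod_2, 65 mm above the bench; 28.5 mm bore, 22 mm deep, with a vial or a plug standing in it
- well_3 (a point): mouth of well 3, the one belonging to tag 3, 100 mm straight behind rod_3, 65 mm above the bench; 28.5 mm bore, 22 mm deep, with a vial or a plug standing in it
- vial_black_mid (a point): centre of a glass sample vial with a black screw cap, 27 mm across, 56 mm tall, loose in one of the three wells; its cap stands 34 mm above the well block
- vial_white_mid (a point): centre of a glass sample vial with a white screw cap, 27 mm across, 56 mm tall, loose in one of the three wells; its cap stands 34 mm above the well block
- plug_mid (a point): centre of the grey blanking plug, 33 mm tall, loose in one of the three wells, closing it: a 34 mm flange on the well block with a low button that ends 11 mm above the block
- tweezers: steel tweezers lying on the bench, 130 mm long, 9 mm high, loose; origin at the middle, underside
- petri_dish: clear petri dish, 64 mm across, 14 mm high, loose on the bench; origin at the centre of the underside
- pen: black pen lying on the bench, 145 mm long, 9 mm high, loose; origin at the middle, underside
- dropper: amber dropper bottle with a black rubber bulb, 33 mm across, 102 mm tall, loose, standing on the bench behind the incubator, in front of the drawer cabinet; origin at the centre of the underside
Things that resemble listed ones, but are neither listed nor needed, are in the scene too. What is shaped like the part that bears vial_black_mid but purple or red is not meant.

How it is judged:
By the outcome, as a careful person would: the job done as asked, in the order asked, and still so for the second after the job is handed in, with the robot touching nothing.
It also fails if it takes over 48 s, if anything falls off the work surface, if the arm or the gripper's body presses on something with over 40 N, if the wrist force passes 120 N, or if a joint passes its speed limit or range.

## Working session

There is one attempt and no reset: what is moved stays moved. The work goes in short steps, Python scripts to look and compute and a tool call to move; the robot and the scene stay as the last step left them, time stands still between calls to the robot, and variables do not carry over. Pictures are saved under pics/ and viewed, at most 10 in all, crops included, and the job is handed in when it is done.

Besides the shell and the picture viewer there is one more tool, called after ">>>" by a JSON object that holds its "method" and its "body", one argument or row to a line. drive_tool: Moves the arm, as the interface text tells. Its arguments: {"type":"object","properties":{"rows":{"type":"array"}},"required":["rows"]}

```bash
mkdir -p pics; cat > h.py <<'E'
import numpy as np, cv2
from station import *
def world(c,uv):
    u,v=int(round(uv[0])),int(round(uv[1])); z=c["z_map"][max(0,v-2):v+3,max(0,u-2):u+3]; z=np.median(z[z>0]) if (z>0).any() else np.nan
    p=np.array([(uv[0]-c["cx"])/c["fx"]*z,(uv[1]-c["cy"])/c["fy"]*z,z])
    return c["R"].T@(p-c["t"])
def pix(c,X):
    q=c["R"]@np.array(X)+c["t"]; return q[0]/q[2]*c["fx"]+c["cx"],q[1]/q[2]*c["fy"]+c["cy"]
def save(n,im): cv2.imwrite("pics/"+n+".png",cv2.cvtColor(im,cv2.COLOR_RGB2BGR))
E
python3 - <<'E'
from h import *
np.set_printoptions(precision=4,suppress=True)
for n in("scene","side"):
    c=capture(n); save(n,c["frame"])
    print(n,-c["R"].T@c["t"])
    for l in("incubator","tag_1_edge","rod_1","well_1","vial_black_mid","vial_white_mid","plug_mid","dropper","pen","tweezers","petri_dish"):
        for d in search_frame(l,c)[:4]: print(l,round(d["p"],2),np.round(d["xy"]),world(c,d["xy"]))
E
```

```text
scene [0.1389 0.9285 0.4867]
incubator 0.57 [330. 233.] [0.5467 0.1288 0.065 ]
incubator 0.24 [336. 203.] [0.5868 0.0285 0.0913]
tag_1_edge 0.52 [289. 227.] [0.6259 0.1653 0.0729]
rod_1 0.69 [333. 232.] [0.5447 0.1186 0.0619]
well_1 0.56 [330. 233.] [0.5472 0.1291 0.065 ]
vial_black_mid 0.85 [259. 230.] [0.7335 0.1286 0.0264]
vial_black_mid 0.84 [226. 248.] [0.7329 0.2482 0.0316]
vial_black_mid 0.73 [398. 246.] [0.4192 0.0546 0.0341]
vial_black_mid 0.6 [312. 204.] [0.6434 0.0383 0.0794]
vial_white_mid 0.64 [336. 204.] [0.5858 0.0276 0.0882]
vial_white_mid 0.51 [289. 226.] [0.6295 0.16   0.0734]
plug_mid 0.62 [346. 234.] [0.5088 0.1328 0.0726]
plug_mid 0.43 [358. 214.] [0.5337 0.0188 0.0715]
plug_mid 0.41 [332. 234.] [0.5432 0.1264 0.0609]
dropper 0.77 [330. 191.] [ 0.6731 -0.1116  0.058 ]
dropper 0.59 [332. 234.] [0.5435 0.1259 0.0621]
tweezers 0.87 [288. 360.] [0.4493 0.4499 0.0001]
tweezers 0.17 [331. 232.] [0.5473 0.123  0.064 ]
petri_dish 0.56 [248. 313.] [0.5646 0.395  0.0142]
side [ 0.3424 -0.5479  0.7233]
incubator 0.65 [353. 298.] [0.5666 0.0361 0.0656]
tag_1_edge 0.77 [361. 245.] [0.6209 0.1487 0.0741]
rod_1 0.58 [355. 302.] [0.5665 0.0268 0.0663]
rod_1 0.22 [302. 265.] [0.5057 0.13   0.0722]
well_1 0.68 [351. 301.] [0.561  0.0309 0.0659]
vial_black_mid 0.9 [402. 224.] [0.7365 0.2272 0.0363]
vial_black_mid 0.7 [268. 332.] [0.4198 0.0298 0.0386]
vial_black_mid 0.68 [349. 299.] [0.5593 0.0364 0.0664]
vial_black_mid 0.56 [427. 262.] [0.7364 0.109  0.0359]
vial_white_mid 0.86 [368. 295.] [0.5825 0.0106 0.0933]
vial_white_mid 0.56 [362. 247.] [0.6211 0.1444 0.0733]
plug_mid 0.63 [336. 315.] [0.5258 0.001  0.0749]
dropper 0.76 [458. 373.] [ 0.6681 -0.14    0.054 ]
pen 0.56 [252. 412.] [ 0.3695 -0.0858  0.0078]
petri_dish 0.75 [255. 413.] [ 0.3723 -0.0898  0.0098]
petri_dish 0.66 [297. 201.] [0.5605 0.3887 0.0165]
```

```bash
python3 - <<'E'
import cv2
a=cv2.imread("pics/scene.png")[150:330,170:450];b=cv2.imread("pics/side.png")[170:420,220:500]
cv2.imwrite("pics/a.png",cv2.resize(a,None,fx=2.8,fy=2.8,interpolation=2));cv2.imwrite("pics/b.png",cv2.resize(b,None,fx=2.4,fy=2.4,interpolation=2))
E
```

```text
(no output)
```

View pics/a.png

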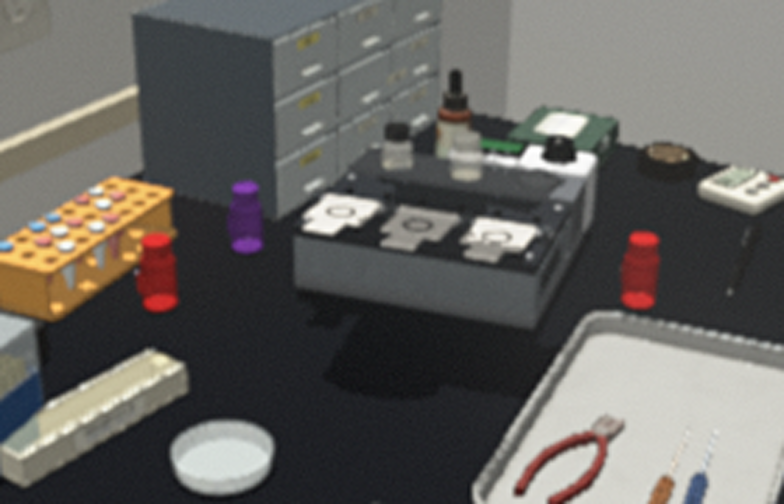

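View pics/b.png

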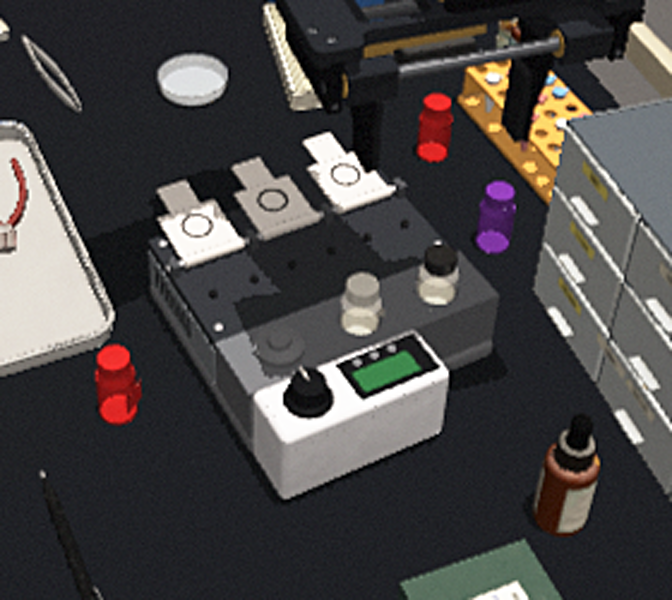

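View pics/side.png

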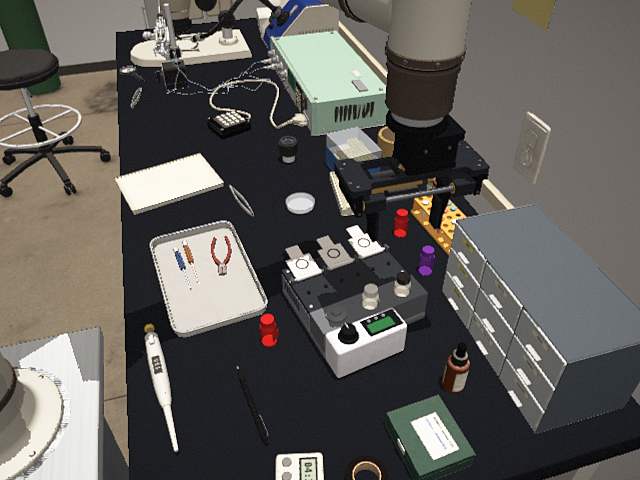

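The pictures show the black-capped vial at side pixel (403,283) and the white-capped one at (371,294). The plug is at (337,313). All three tags lie to the front, at (365,240), (333,250) and (300,262). Next I fit the incubator pose to the depth.

```bash
cat >> h.py <<'E'
def cloud(c):
    v,u=np.mgrid[0:480,0:640]; z=c["z_map"]; m=z>0
    P=np.stack([(u-c["cx"])/c["fx"]*z,(v-c["cy"])/c["fy"]*z,z],-1)[m]
    return (P-c["t"])@c["R"]
def inc(P,q):
    c,s=np.cos(q[2]),np.sin(q[2]); d=P[:,:2]-q[:2]
    return np.c_[d[:,0]*c+d[:,1]*s,-d[:,0]*s+d[:,1]*c]
def toworld(p,q):
    c,s=np.cos(q[2]),np.sin(q[2]); return np.array([q[0]+c*p[0]-s*p[1],q[1]+s*p[0]+c*p[1]])
E
cat > fit.py <<'E'
from h import *
from scipy.optimize import minimize
np.set_printoptions(precision=4,suppress=True)
def model(p):
    x,y=p.T; h=np.zeros(len(p)); iy=abs(y)<.097
    h[iy&(x>-.04)&(x<.073)]=.062; h[iy&(x>=.073)&(x<.125)]=.065; h[iy&(x>=.125)&(x<.172)]=.088
    for k in(-.062,0,.062):
        a=abs(y-k); h[((x>-.046)&(x<0.002)&(a<.023))|((x>-.072)&(x<=-.046)&(a<.012))]=.0695
        h[np.hypot(x-.1,y-k)<.02]=np.nan
    h[np.hypot(x-.15,y+.06)<.0]=np.nan
    return h
for n in("scene","side"):
    c=capture(n); P=cloud(c); P=P[(P[:,2]>-.01)&(P[:,2]<.12)&(abs(P[:,0]-.57)<.2)&(abs(P[:,1]-.05)<.22)]
    def cost(q): 
        r=abs(P[:,2]-model(inc(P,q))); return np.nanmean(np.minimum(r,.02))*1e3
    best=min((minimize(cost,[.57+dx,.1+dy,-np.pi/2+a],method="Nelder-Mead",options=dict(initial_simplex=np.array([.57+dx,.1+dy,-np.pi/2+a])+np.array([[0,0,0],[.02,0,0],[0,.02,0],[0,0,.15]]),xatol=1e-5,fatol=1e-5,maxiter=300)) for dx in(-.03,.0,.03) for dy in(-.02,.02) for a in(-.4,-.1,.2,.5)),key=lambda r:r.fun)
    q=best.x; print(n,q,np.degrees(q[2]),best.fun,len(P))
    for k in(.062,0,-.062):
        print("tip",toworld((-.072,k),q),pix(c,[*toworld((-.072,k),q),.0695]),"well",toworld((.1,k),q))
    d=inc(P,q)
    for k in(.062,0,-.062):
        m=(np.hypot(d[:,0]-.1,d[:,1]-k)<.016); print("top",np.percentile(P[m,2],98),end=" ")
    # medial z residual for tags
    m=abs(model(d)-.0695)<1e-6; print("tagz",np.median(P[m,2]))
    im=c["frame"].copy()
    for k in(.062,0,-.062):
        for a,b,h in((-.072,k,.0695),(-.046,k-.023,.0695),(-.046,k+.023,.0695),(0,k,.0695),(.1,k,.065)):
            u,v=pix(c,[*toworld((a,b),q),h]); cv2.circle(im,(round(u*16),round(v*16)),16,(255,0,255),-1,shift=4)
    save("fit_"+n,im)
a=cv2.imread("pics/fit_scene.png")[190:270,260:400];b=cv2.imread("pics/fit_side.png")[215:385,260:440]
cv2.imwrite("pics/f.png",np.hstack([cv2.resize(a,(400,228)),cv2.resize(b,(400,378))[:228]]) if 0 else np.vstack([cv2.resize(a,(480,274)),cv2.resize(b,(340,321)).copy() if 0 else cv2.copyMakeBorder(cv2.resize(b,(340,321)),0,0,0,140,0)]))
E
python3 fit.py; python3 -c "
from h import *
s=sense();print(s['ee_rot'],s['tcp_pos'],s['time_s'])"
```

```text
scene [ 0.5724  0.1089 -1.3796] -79.04568222168321 7.9883821718045365 18396
tip [0.6196 0.1913] (np.float64(285.15439200888267), np.float64(233.8822013092003)) well [0.6523 0.0225]
tip [0.5587 0.1796] (np.float64(313.493482996547), np.float64(238.46456968077308)) well [0.5914 0.0107]
tip [0.4979 0.1678] (np.float64(342.84361929006013), np.float64(243.21042184347257)) well [ 0.5305 -0.0011]
top 0.0991431735598512 top 0.09893955146509925 top 0.0763087464238894 tagz 0.04671670012956703
side [ 0.5712  0.1177 -1.3976] -80.07599792370324 6.689539864909696 49497
tip [0.6198 0.1993] (np.float64(351.6328396755286), np.float64(230.10724459938425)) well [0.6495 0.0299]
tip [0.5588 0.1886] (np.float64(322.0639958472113), np.float64(239.7795438104347)) well [0.5884 0.0192]
tip [0.4977 0.178 ] (np.float64(291.25472973870785), np.float64(249.85759900949992)) well [0.5273 0.0085]
top 0.10153651026136878 top 0.1008930720127815 top 0.0782719541455014 tagz 0.07357932800403405
[[ 2.78569350e-05 -9.99999999e-01 -1.87383644e-05]
 [-1.00000000e+00 -2.78569462e-05  6.00195751e-07]
 [-6.00717744e-07  1.87383477e-05 -1.00000000e+00]] [6.24970192e-01 4.05633810e-05 2.41542102e-01] 1.3
```

View pics/f.png

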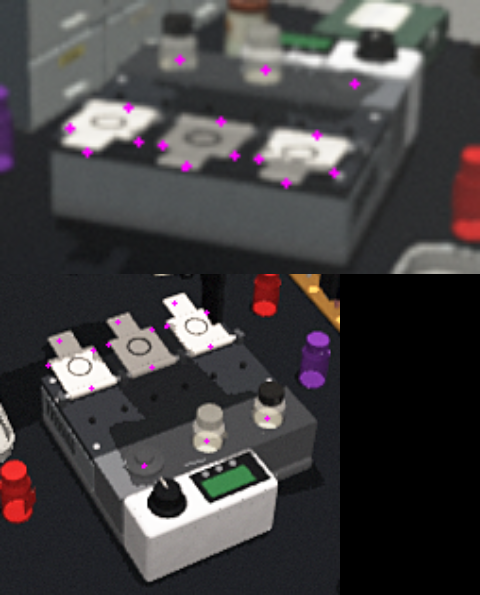

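Black vial is in well 1, white in well 2 and the plug in well 3, so tags 1 and 2 must flip. I'll use a closed finger tilted about 48° forward, scooping from the front under the tab. First I move to a pose in front of tag 1.

>>> {"method": "drive_tool", "body": {
  "rows": [
    [0, -2, 30, 0, 0, 0, 0.087],
    [0, -2, 30, 0, 0, 0, 0.086],
    [0, -2, 30, 0, -0.118, -0.0207, 0],
    [0, -2, 30, 0, -0.118, -0.0207, 0],
    [0, -2, 30, 0, -0.118, -0.0207, 0]
  ]
}}

```text
time_s: 1.72
tcp_pos: [0.6153, 0.1511, 0.2433]
ee_rot: [[0.159, -0.985, 0.066], [-0.921, -0.172, -0.35], [0.356, -0.005, -0.934]]
wrist_force: [1.2, -0.9, -0.9]
gripper_width: 0.709
gripper_force: 0.0
```

>>> {"method": "drive_tool", "body": {
  "rows": [
    [0, -2, 31, -8, -0.118, -0.0207, 0],
    [0, -2, 31, -8, -0.118, -0.0207, 0],
    [0, -2, 32, -8, -0.118, -0.0207, 0],
    [0, -3, 32, -8, -0.118, -0.0207, 0],
    [0, 0, 0, 0, 0, 0, 0]
  ]
}}

```text
time_s: 2.13
tcp_pos: [0.6043, 0.2832, 0.1984]
ee_rot: [[0.129, -0.983, 0.13], [-0.646, -0.183, -0.741], [0.753, 0.012, -0.658]]
wrist_force: [0.1, -0.5, -4.2]
gripper_width: 0.327
gripper_force: 0.0
```

```bash
sed -i 's/print(n,q,np/print(n,q,np/' fit.py; python3 fit.py | grep -v tip; python3 - <<'E'
from h import *
np.set_printoptions(precision=4,suppress=True)
s=sense();print(s['tcp_pos'],s['ee_rot'],s['time_s'],s['gripper_width'])
c=capture("wrist");save("w1",c["frame"]);print(c["T_tool_cam"],c["fx"],c["cx"],c["cy"])
for n in("scene","side"):
    c=capture(n);save(n+"2",c["frame"])
a=cv2.imread("pics/scene2.png")[170:290,220:420];b=cv2.imread("pics/side2.png")[150:390,200:480];w=cv2.imread("pics/w1.png")
cv2.imwrite("pics/c.png",np.hstack([np.vstack([cv2.resize(a,(400,240)),cv2.resize(b,(400,343))]),cv2.copyMakeBorder(cv2.resize(w,(400,300)),0,283,0,0,0)]))
E
```

```text
scene [ 0.5743  0.1025 -1.389 ] -79.58377772455438 6.320436247186471 14775
[0.6044 0.2801 0.2012] [[ 0.1257 -0.9839  0.1272]
 [-0.6503 -0.1786 -0.7384]
 [ 0.7492  0.0101 -0.6623]] 2.1833 0.2804927906504362
[[ 0.0001 -0.9528 -0.3038  0.0854]
 [ 1.      0.      0.0003  0.0001]
 [-0.0003 -0.3038  0.9528 -0.1429]
 [ 0.      0.      0.      1.    ]] 371.64829954431775 316.5179964100382 242.69033514900406Traceback (most recent call last):
  File "fit.py", line 22, in <module>
    m=(np.hypot(d[:,0]-.1,d[:,1]-k)<.016); print("top",np.percentile(P[m,2],98),end=" ")
                                                       ~~~~~~~~~~~~~^^^^^^^^^^^
    return _quantile_unchecked(
        a, q, axis, out, overwrite_input, method, keepdims, weights)
    return _ureduce(a,
                    func=_quantile_ureduce_func,
    ...<5 lines>...
                    overwrite_input=overwrite_input,
                    method=method)
    r = func(a, **kwargs)
    result = _quantile(arr,
                       quantiles=q,
    ...<2 lines>...
                       out=out,
                       weights=wgt)
    slices_having_nans = np.isnan(arr[-1, ...])
                                  ~~~^^^^^^^^^
IndexError: index -1 is out of bounds for axis 0 with size 0
```

View pics/c.png

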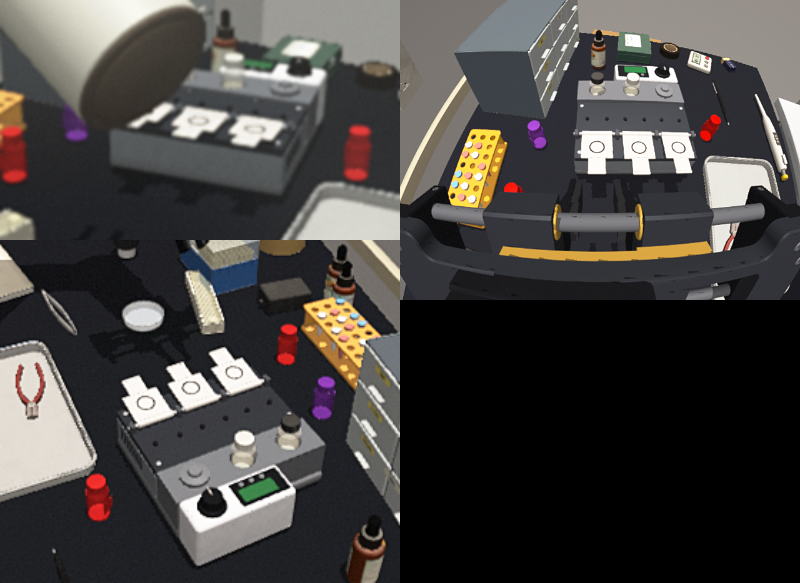

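The view is clear now, and all three tags are unshadowed. In side2 they are at roughly (300,262), (335,250) and (365,240); the wells are confirmed as black→1, white→2, plug→3. Next I refine the pose by fitting the white tag outlines in the side and wrist images.

```bash
cat > fit2.py <<'E'
from h import *
from scipy.optimize import minimize
np.set_printoptions(precision=4,suppress=True)
X,Y=np.meshgrid(np.arange(-.084,.014,.001),np.arange(-.1,.1001,.001)); G=np.c_[X.ravel(),Y.ravel()]
def ins(p):
    x,y=p.T; r=np.zeros(len(p),bool)
    for k in(-.062,0,.062):
        a=abs(y-k); r|=((x>-.046)&(x<0.003)&(a<.023))|((x>-.072)&(x<=-.046)&(a<.012))
    return r
T=ins(G).astype(float); T-=T.mean()
s=sense(); Rt=s["ee_rot"]; pt=s["tcp_pos"]
def uvof(c,W):
    if "R" in c:
        q=W@c["R"].T+c["t"]; return q[:,0]/q[:,2]*c["fx"]+c["cx"],q[:,1]/q[:,2]*c["fy"]+c["cy"]
    M=c["T_tool_cam"]; q=((W-pt)@Rt-M[:3,3])@M[:3,:3]
    r=np.hypot(q[:,0],q[:,1]); th=np.arctan2(r,q[:,2]); return q[:,0]/r*th*c["fx"]+c["cx"],q[:,1]/r*th*c["fy"]+c["cy"]
cs={n:capture(n) for n in("side","wrist")}
def score(q,names):
    W=np.c_[np.array(toworld(G.T,q)).T,np.full(len(G),.0695)]; f=0
    for n in names:
        im=cv2.GaussianBlur(cs[n]["frame"].min(2).astype(np.float32),(0,0),1)
        u,v=uvof(cs[n],W); b=cv2.remap(im,u.astype(np.float32)[:,None],v.astype(np.float32)[:,None],1).ravel()
        f-=np.corrcoef(b,T)[0,1]
    return f
for names in(["side"],["wrist"],["side","wrist"]):
    r=min((minimize(score,[.572+a,.114+b,-1.3976],args=(names,),method="Nelder-Mead",options=dict(initial_simplex=np.array([[.572+a,.114+b,-1.3976],[.58+a,.114+b,-1.3976],[.572+a,.122+b,-1.3976],[.572+a,.114+b,-1.36]]),xatol=1e-5,fatol=1e-6)) for a in(-.006,.006) for b in(-.008,.006)),key=lambda r:r.fun)
    print(names,r.x,r.fun)
E
python3 fit2.py; python3 -c "
from h import *
s=sense();print(s['tcp_pos'],s['time_s'],s['joints'])"
```

```text
['side'] [ 0.5725  0.1205 -1.4088] -0.874298817684001
['wrist'] [ 0.5715  0.114  -1.3872] -0.9285738333028707
['side', 'wrist'] [ 0.5721  0.1153 -1.3919] -1.705857821133276
[0.60658156 0.27480758 0.21202133] 2.4333 [ 50.56420083  38.61275581  -0.65423409  34.35220685 -87.06237561
 -54.20524326]
```

```bash
python3 fit2.py; python3 -c "
from h import *
s=sense();print(s['tcp_pos'],s['ee_rot'],s['time_s'],s['wrist_force'])"
```

```text
['side'] [ 0.5725  0.1205 -1.4088] -0.8742553799845469
['wrist'] [ 0.5717  0.1133 -1.3885] -0.9269785637935823
['side', 'wrist'] [ 0.5723  0.1147 -1.3934] -1.693207978492573
[0.60649858 0.27460238 0.21216836] [[ 0.11136318 -0.98539616  0.12881245]
 [-0.66151215 -0.17023331 -0.73035764]
 [ 0.74161979 -0.00387605 -0.67080926]] 2.5333 [ 0.29644458 -0.52082384 -0.18547629]
```

>>> {"method": "drive_tool", "body": {
  "rows": [
    [0, 0, 0, -31, 0, 0, 0],
    [0, 0, 0, -31, 0, 0, 0],
    [0, 0, 0, -31, 0, 0, 0],
    [0, 0, 0, -31, 0, 0, 0],
    [0, 0, 0, -30, 0, 0, 0]
  ]
}}

```text
time_s: 2.95
tcp_pos: [0.6066, 0.2751, 0.0562]
ee_rot: [[0.112, -0.985, 0.129], [-0.661, -0.171, -0.731], [0.742, -0.003, -0.67]]
wrist_force: [0.1, 0.4, -0.3]
gripper_width: 0.007
gripper_force: 0.0
```

>>> {"method": "drive_tool", "body": {
  "rows": [
    [0, 3, -15, 0, 0, 0, 0],
    [0, 3, -16, 0, 0, 0, 0],
    [0, 3, -16, 0, 0, 0, 0],
    [0, 2, -15, 0, 0, 0, 0],
    [0, 0, 0, 0, 0, 0, 0]
  ]
}}

```text
time_s: 3.37
tcp_pos: [0.617, 0.2101, 0.0573]
ee_rot: [[0.111, -0.986, 0.125], [-0.66, -0.167, -0.733], [0.743, -0.001, -0.669]]
wrist_force: [-0.6, -0.3, -0.5]
gripper_width: 0.005
gripper_force: 0.0
```

```bash
cat > st.py <<'E'
from h import *
np.set_printoptions(precision=4,suppress=True)
q=(.572,.1155,-1.394); s=sense(); p=s["tcp_pos"]
print("inc",inc(p[None],q)*1e3,p[2]*1e3,s["wrist_force"],s["time_s"],s["gripper_width"],s["ee_rot"][:,2])
E
python3 st.py; python3 - <<'E'
from h import *
c=capture("wrist");save("w2",c["frame"])
cc=capture("side");save("s3",cc["frame"]);c3=capture("scene");save("c3",c3["frame"])
a=cv2.imread("pics/c3.png")[170:290,220:420];b=cv2.imread("pics/s3.png")[180:350,240:440];w=cv2.imread("pics/w2.png")[100:420]
cv2.imwrite("pics/d.png",np.hstack([np.vstack([cv2.resize(a,(400,240)),cv2.resize(b,(400,340))]),cv2.copyMakeBorder(cv2.resize(w,(400,200)),0,380,0,0,0)]))
E
```

```text
inc [[-85.201   60.9677]] 57.26569323481852 [-0.5509 -0.3051 -0.4812] 3.3667 0.005384921977918443 [ 0.1248 -0.7327 -0.669 ]
```

View pics/d.png

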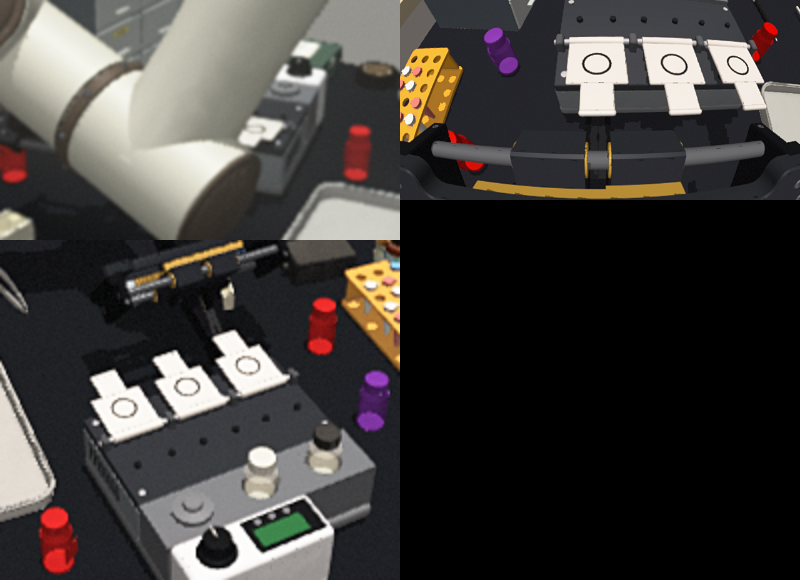

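The finger is under tab 1, on its centre line: wrist crop about (597,110), with the shaft leaving from there. Now I lift.

>>> {"method": "drive_tool", "body": {
  "rows": [
    [0, 1, -4, 11, 0, 0, 0],
    [0, 1, -4, 11, 0, 0, 0],
    [0, 1, -5, 11, 0, 0, 0],
    [0, 1, -4, 11, 0, 0, 0],
    [0, 1, -4, 10, 0, 0, 0]
  ]
}}

```text
time_s: 3.93
tcp_pos: [0.6222, 0.1929, 0.1114]
ee_rot: [[0.114, -0.985, 0.129], [-0.659, -0.172, -0.732], [0.743, -0.002, -0.669]]
wrist_force: [0.2, 0.7, -0.7]
gripper_width: 0.007
gripper_force: 0.2
```

```bash
python3 st.py; python3 - <<'E'
from h import *
c=capture("wrist");save("w3",c["frame"])
cc=capture("side");save("s4",cc["frame"])
b=cv2.imread("pics/s4.png")[170:330,250:440];w=cv2.imread("pics/w3.png")[60:380]
cv2.imwrite("pics/e.png",np.vstack([cv2.resize(b,(400,337)),cv2.resize(w,(400,200))]))
E
```

```text
inc [[-67.3785  63.0215]] 111.36019413855453 [ 0.1548  0.7215 -0.7005] 3.9333 0.007483245212905942 [ 0.1293 -0.7319 -0.669 ]
```

View pics/e.png

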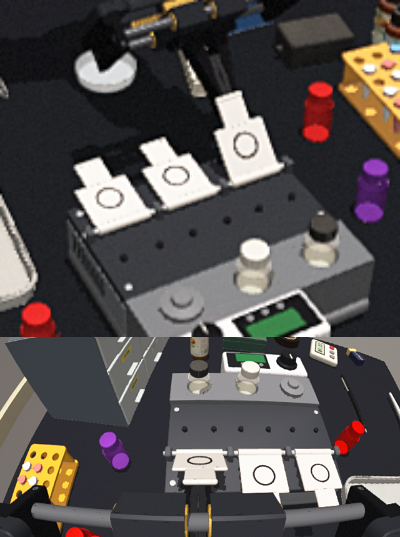

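Tag 1 follows (about 45°). I continue over the top.

>>> {"method": "drive_tool", "body": {
  "rows": [
    [0, 2, -10, 6, 0, 0, 0],
    [0, 1, -7, 5, 0, 0, 0],
    [0, 1, -9, 5, 0, 0, 0],
    [0, 1, -9, 2, 0, 0, 0],
    [0, 2, -10, 1, 0, 0, 0]
  ]
}}

```text
time_s: 4.45
tcp_pos: [0.6291, 0.1471, 0.1289]
ee_rot: [[0.115, -0.985, 0.129], [-0.659, -0.172, -0.732], [0.744, -0.001, -0.669]]
wrist_force: [-0.2, -0.1, -0.7]
gripper_width: 0.006
gripper_force: 0.2
```

>>> {"method": "drive_tool", "body": {
  "rows": [
    [0, 2, -10, -1, 0, 0, 0],
    [0, 2, -10, -2, 0, 0, 0],
    [0, 1, -9, -4, 0, 0, 0],
    [0, 1, -8, -6, 0, 0, 0],
    [0, 1, -7, -4, 0, 0, 0]
  ]
}}

```text
time_s: 4.87
tcp_pos: [0.6358, 0.1028, 0.1105]
ee_rot: [[0.115, -0.985, 0.127], [-0.658, -0.172, -0.733], [0.744, 0.001, -0.668]]
wrist_force: [-0.4, 0.1, -0.7]
gripper_width: 0.006
gripper_force: 0.2
```

```bash
python3 st.py
```

```text
inc [[23.7397 60.5508]] 110.53308122880493 [-0.403   0.1253 -0.7285] 4.8667 0.006366254529658566 [ 0.1275 -0.7329 -0.6682]
```

>>> {"method": "drive_tool", "body": {
  "rows": [
    [0, 1, -5, -4, 0, 0, 0],
    [0, 1, -5, -6, 0, 0, 0],
    [0, 1, -4, -5, 0, 0, 0],
    [0, 0, -2, -4, 0, 0, 0],
    [0, 0, 0, 0, 0, 0, 0]
  ]
}}

```text
time_s: 5.28
tcp_pos: [0.6385, 0.0873, 0.0914]
ee_rot: [[0.116, -0.985, 0.127], [-0.658, -0.172, -0.733], [0.744, 0.001, -0.668]]
wrist_force: [-0.1, -0.6, 0.7]
gripper_width: 0.005
gripper_force: 0.0
```

```bash
python3 st.py; python3 - <<'E'
from h import *
c=capture("wrist");save("w4",c["frame"])
cc=capture("side");save("s5",cc["frame"])
b=cv2.imread("pics/s5.png")[170:330,250:440];w=cv2.imread("pics/w4.png")[60:380]
cv2.imwrite("pics/g.png",np.vstack([cv2.resize(b,(400,337)),cv2.resize(w,(400,200))]))
E
```

```text
inc [[39.5061 60.5097]] 91.39288229745186 [-0.1392 -0.6366  0.7479] 5.2833 0.004899753694784676 [ 0.1268 -0.7334 -0.6679]
```

View pics/g.png

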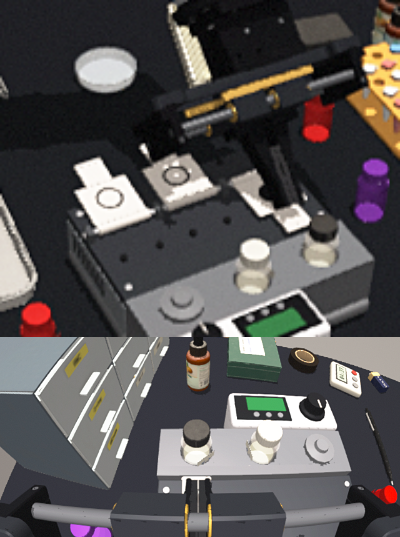

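Tag 1 is nearly flat. I press down gently and watch the force.

>>> {"method": "drive_tool", "body": {
  "rows": [
    [0, 0, 0, -1, 0, 0, 0],
    [0, 0, 0, -1, 0, 0, 0],
    [0, 0, 0, 0, 0, 0, 0]
  ]
}}

```text
time_s: 5.63
tcp_pos: [0.6391, 0.0884, 0.0906]
ee_rot: [[0.115, -0.985, 0.129], [-0.659, -0.173, -0.732], [0.744, -0.001, -0.669]]
wrist_force: [-0.6, -0.2, -0.2]
gripper_width: 0.003
gripper_force: 0.1
```

>>> {"method": "drive_tool", "body": {
  "rows": [
    [0, 0, 0, -1, 0, 0, 0],
    [0, 0, 0, 0, 0, 0, 0]
  ]
}}

```text
time_s: 5.8
tcp_pos: [0.6392, 0.0883, 0.09]
ee_rot: [[0.115, -0.985, 0.129], [-0.658, -0.173, -0.733], [0.744, -0.001, -0.668]]
wrist_force: [-0.4, 1.0, 2.0]
gripper_width: 0.003
gripper_force: 0.9
```

>>> {"method": "drive_tool", "body": {
  "rows": [
    [0, 0, 0, -1, 0, 0, 0],
    [0, 0, 0, 0, 0, 0, 0]
  ]
}}

```text
time_s: 5.97
tcp_pos: [0.6393, 0.0883, 0.0895]
ee_rot: [[0.114, -0.985, 0.13], [-0.658, -0.173, -0.733], [0.744, -0.002, -0.668]]
wrist_force: [-1.7, 2.4, 4.6]
gripper_width: 0.004
gripper_force: 2.4
```

Contact force rises against the stop, so tag 1 is flat. I retreat up and go round to tag 2.

>>> {"method": "drive_tool", "body": {
  "rows": [
    [0, -1, 6, 8, 0, 0, 0],
    [0, -2, 10, 22, 0, 0, 0],
    [0, -5, 20, 30, 0, 0, 0],
    [0, -18, 28, 0, 0, 0, 0],
    [0, -18, 28, 0, 0, 0, 0]
  ]
}}

```text
time_s: 6.38
tcp_pos: [0.595, 0.1812, 0.1501]
ee_rot: [[0.112, -0.985, 0.129], [-0.662, -0.171, -0.73], [0.741, -0.004, -0.671]]
wrist_force: [0.3, -0.3, -1.0]
gripper_width: 0.003
gripper_force: 0.0
```

>>> {"method": "drive_tool", "body": {
  "rows": [
    [0, -18, 28, 0, 0, 0, 0],
    [0, -18, 28, 0, 0, 0, 0],
    [0, -14, 28, -10, 0, 0, 0],
    [0, 0, 0, -25, 0, 0, 0],
    [0, 0, 0, -25, 0, 0, 0]
  ]
}}

```text
time_s: 6.8
tcp_pos: [0.5444, 0.2675, 0.0884]
ee_rot: [[0.116, -0.984, 0.132], [-0.661, -0.176, -0.729], [0.741, -0.003, -0.672]]
wrist_force: [-0.3, -0.5, 0.1]
gripper_width: 0.006
gripper_force: 0.0
```

>>> {"method": "drive_tool", "body": {
  "rows": [
    [0, 0, 0, -20, 0, 0, 0],
    [0, 0, 0, -9, 0, 0, 0],
    [0, 0, 0, 0, 0, 0, 0]
  ]
}}

```text
time_s: 7.05
tcp_pos: [0.544, 0.2633, 0.0575]
ee_rot: [[0.117, -0.985, 0.126], [-0.656, -0.172, -0.735], [0.745, 0.003, -0.667]]
wrist_force: [0.8, -0.8, -0.2]
gripper_width: 0.007
gripper_force: 0.0
```

```bash
python3 st.py
```

```text
inc [[-150.4137   -1.5373]] 57.450594202953965 [ 0.8029 -0.7816 -0.1924] 7.05 0.006682637763789085 [ 0.1261 -0.7346 -0.6667]
```

Same relative start as for tag 1, so I repeat the same sequence.

>>> {"method": "drive_tool", "body": {
  "rows": [
    [0, 3, -15, 0, 0, 0, 0],
    [0, 3, -16, 0, 0, 0, 0],
    [0, 3, -16, 0, 0, 0, 0],
    [0, 3, -15, 0, 0, 0, 0],
    [0, 0, 0, 0, 0, 0, 0]
  ]
}}

```text
time_s: 7.47
tcp_pos: [0.557, 0.1993, 0.061]
ee_rot: [[0.112, -0.986, 0.126], [-0.659, -0.169, -0.733], [0.744, -0.001, -0.669]]
wrist_force: [-1.0, -1.5, 0.1]
gripper_width: 0.006
gripper_force: 0.0
```

>>> {"method": "drive_tool", "body": {
  "rows": [
    [0, 1, -4, 11, 0, 0, 0],
    [0, 1, -4, 11, 0, 0, 0],
    [0, 1, -5, 11, 0, 0, 0],
    [0, 1, -4, 11, 0, 0, 0],
    [0, 1, -4, 10, 0, 0, 0]
  ]
}}

```text
time_s: 7.88
tcp_pos: [0.5623, 0.1813, 0.1154]
ee_rot: [[0.114, -0.985, 0.13], [-0.66, -0.173, -0.732], [0.743, -0.002, -0.669]]
wrist_force: [-0.1, -0.1, 0.2]
gripper_width: 0.005
gripper_force: 0.2
```

```bash
python3 st.py; python3 - <<'E'
from h import *
c=capture("wrist");save("w5",c["frame"])
cc=capture("side");save("s6",cc["frame"])
b=cv2.imread("pics/s6.png")[170:330,250:440];w=cv2.imread("pics/w5.png")[60:380]
cv2.imwrite("pics/k.png",np.vstack([cv2.resize(b,(400,337)),cv2.resize(w,(400,200))]))
E
```

```text
inc [[-66.4582   2.0211]] 115.44062343164994 [-0.136  -0.0809  0.1622] 7.8833 0.004521828031248346 [ 0.1298 -0.7315 -0.6693]
```

View pics/k.png

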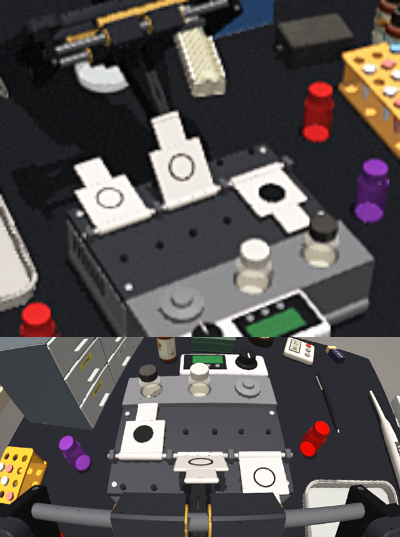

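Tag 1 lies flat with the full disc showing, and tag 2 is rising. I continue.

>>> {"method": "drive_tool", "body": {
  "rows": [
    [0, 2, -9, 4, 0, 0, 0],
    [0, 1, -8, 3, 0, 0, 0],
    [0, 1, -9, 4, 0, 0, 0],
    [0, 1, -9, 2, 0, 0, 0],
    [0, 1, -10, 1, 0, 0, 0]
  ]
}}

```text
time_s: 8.4
tcp_pos: [0.5681, 0.135, 0.1277]
ee_rot: [[0.115, -0.985, 0.128], [-0.659, -0.172, -0.733], [0.744, -0.0, -0.669]]
wrist_force: [-0.5, 0.3, -0.2]
gripper_width: 0.008
gripper_force: 0.2
```

>>> {"method": "drive_tool", "body": {
  "rows": [
    [0, 1, -10, -1, 0, 0, 0],
    [0, 2, -10, -2, 0, 0, 0],
    [0, 1, -9, -4, 0, 0, 0],
    [0, 1, -8, -6, 0, 0, 0],
    [0, 1, -7, -4, 0, 0, 0]
  ]
}}

```text
time_s: 8.82
tcp_pos: [0.5738, 0.0908, 0.1096]
ee_rot: [[0.115, -0.985, 0.127], [-0.658, -0.172, -0.733], [0.744, 0.001, -0.668]]
wrist_force: [0.4, 1.1, 0.1]
gripper_width: 0.005
gripper_force: 0.2
```

>>> {"method": "drive_tool", "body": {
  "rows": [
    [0, 1, -5, -4, 0, 0, 0],
    [0, 1, -5, -6, 0, 0, 0],
    [0, 1, -4, -5, 0, 0, 0],
    [0, 0, -1, -4, 0, 0, 0],
    [0, 0, 0, 0, 0, 0, 0]
  ]
}}

```text
time_s: 9.23
tcp_pos: [0.5767, 0.0765, 0.0906]
ee_rot: [[0.116, -0.985, 0.127], [-0.658, -0.172, -0.733], [0.744, 0.001, -0.668]]
wrist_force: [-0.6, -0.8, 0.1]
gripper_width: 0.002
gripper_force: 0.0
```

```bash
python3 st.py
```

```text
inc [[39.2367 -2.2027]] 90.64557276303613 [-0.6037 -0.7688  0.1023] 9.2333 0.002310701461132885 [ 0.1274 -0.7333 -0.6678]
```

>>> {"method": "drive_tool", "body": {
  "rows": [
    [0, 0, 0, -1, 0, 0, 0],
    [0, 0, 0, -1, 0, 0, 0],
    [0, 0, 0, 0, 0, 0, 0]
  ]
}}

```text
time_s: 9.48
tcp_pos: [0.577, 0.0771, 0.09]
ee_rot: [[0.115, -0.985, 0.129], [-0.658, -0.172, -0.733], [0.744, -0.001, -0.668]]
wrist_force: [-0.5, -0.3, 2.3]
gripper_width: 0.006
gripper_force: 0.9
```

>>> {"method": "drive_tool", "body": {
  "rows": [
    [0, 0, 0, -1, 0, 0, 0],
    [0, 0, 0, 0, 0, 0, 0]
  ]
}}

```text
time_s: 9.65
tcp_pos: [0.5771, 0.077, 0.0895]
ee_rot: [[0.114, -0.985, 0.129], [-0.658, -0.172, -0.733], [0.745, -0.001, -0.667]]
wrist_force: [-1.0, -0.8, 5.0]
gripper_width: 0.008
gripper_force: 2.5
```

Same stop signature as tag 1. I retreat and check.

>>> {"method": "drive_tool", "body": {
  "rows": [
    [0, -1, 6, 8, 0, 0, 0],
    [0, -2, 10, 22, 0, 0, 0],
    [0, -4, 22, 30, 0, 0, 0],
    [0, -5, 30, 20, 0, 0, 0],
    [0, -5, 30, 20, 0, 0, 0]
  ]
}}

```text
time_s: 10.07
tcp_pos: [0.5596, 0.1766, 0.1899]
ee_rot: [[0.115, -0.985, 0.129], [-0.661, -0.172, -0.73], [0.742, -0.001, -0.671]]
wrist_force: [0.9, 0.9, -0.1]
gripper_width: 0.006
gripper_force: 0.0
```

>>> {"method": "drive_tool", "body": {
  "rows": [
    [0, -5, 30, 10, 0, 0, 0],
    [0, -5, 30, 0, 0, 0, 0],
    [0, -5, 30, 0, 0, 0, 0],
    [0, 0, 0, 0, 0, 0, 0],
    [0, 0, 0, 0, 0, 0, 0]
  ]
}}

```text
time_s: 10.48
tcp_pos: [0.5445, 0.2675, 0.198]
ee_rot: [[0.117, -0.984, 0.131], [-0.66, -0.175, -0.731], [0.742, -0.001, -0.67]]
wrist_force: [0.6, -0.1, -0.2]
gripper_width: 0.007
gripper_force: 0.0
```

```bash
python3 st.py; python3 - <<'E'
from h import *
q=(.572,.1155,-1.394)
c=capture("wrist");save("w6",c["frame"])
cc=capture("side");save("s7",cc["frame"]); P=cloud(cc); d=inc(P,q)
for k in(.062,0): print([round(float(np.median(P[(abs(d[:,0]-x)<.005)&(abs(d[:,1]-k-.008*0)<.009),2])),4) for x in(.012,.042,.055,.065)])
b=cv2.imread("pics/s7.png")[170:350,240:440];w=cv2.imread("pics/w6.png")[60:380]
cv2.imwrite("pics/l.png",np.vstack([cv2.resize(b,(400,360)),cv2.resize(w,(400,200))]))
E
```

```text
inc [[-154.4542   -0.3202]] 197.96865990889873 [ 0.6121 -0.055  -0.1964] 10.4833 0.007492445332155477 [ 0.1306 -0.7309 -0.6699]
[0.0713, 0.0709, 0.0706, 0.0701]
[0.071, 0.0709, 0.0703, 0.0703]
```

View pics/l.png

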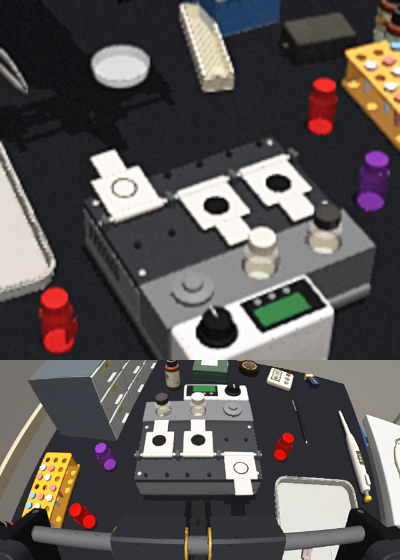

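Tags 1 and 2 lie flat behind the rod with full discs showing, and their heights are level at about 70–71 mm. Tag 3 is still to the front. The vials, the plug and the bench items in view (the petri dish among them) are where they were.

```bash
python3 -c "
from station import finish_job
print(finish_job())"
```

```text
the job is handed in; nothing more can be done
None
```

The job is handed in: tags 1 (black-capped vial) and 2 (white-capped vial) lie flat behind the rod with full discs showing, and tag 3, in front of the plug, was left lying to the front.

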